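# Swap the jar and the pencil cup, then light the jar

## Robot

A 6-joint arm with a two-finger parallel gripper is mounted at the origin on the work surface. World frame = base frame: x ahead of the robot, y to its left, z up, the work surface at z = 0. Lengths are in m, angles in rad, forces in N, time in s.
With the tool pointing down it reaches from about 0.325 to 0.75 m from the base axis. Payload 7.6 kg.
Tool frame: the origin (TCP) lies midway between the tips of the shut fingers; the grasp point (between the pads) lies 19 mm behind it (ctrl.hold_point_z is the distance from the TCP to the grasp point, in m); z points along the fingers, y is the line along which they close (so a half turn about z gives the same grasp; the last joint's range is limited). The gripper opens to 85 mm and grips with 20 to 120 N. Pads are 22 mm wide; open, the fingers measure 114 mm over their backs; the gripper's body (76 mm by 85 mm) begins 54 mm behind the grasp point. The pads swing forward as they close: fully open they stand 13 mm farther back than shut.
Start: joints at [-1.197, 0.052, 1.401, -0, 1.689, -0.07], TCP at [0.225, -0.474, 0.231] pointing down, gripper open.
Joint ranges: [-2.9, 2.9], [-0.91, 2.17], [0.12, 2.37], [-1.06, 4.2], [0.26, 2.73], [-2.93, 2.93]. Speed limits (rad/s): [2.57, 2.57, 3.01, 3.14, 3.14, 3.14].

## Interface

Orientations are given as a rotation vector (axis times angle).
In Python, from workcell import ctrl gives the robot as it stands.
- The arm moves only by the tool jog_arm, never from a script. Its argument "series" is a list of rows, each a list of 6 numbers: the shift along the world's x, y, z in cm, then the turn, a rotation vector about the world's x, y, z in rad. In form: [[x, y, z, rx, ry, rz], ...]. A call has 1 to 10 rows; each row shifts and turns the commanded pose from where the row before left it; what a row does not reach is not made up. A row lasts 1/8 s, in which the tool goes at most 62.5 mm and 10.7 degrees, less where a joint would pass 70% of its speed; a pose out of reach is approached as far as the arm can. A call is refused whole if a number of a shift passes 6.25 or a number of a turn 0.188, either way. A call with a gripper value outside its range is refused whole. "gripper" is the opening, from -1 (shut) to 1 (fully open), set as the call begins (left out, the last holds). The fingers move at their own pace and stop on an object; "grip_force" is the grip in N (left out, the last holds). Time passes only in rows, so rows that do not move let the fingers close. It gives the time, the measured TCP pose, the force, the opening and the grip force at its end, in the units of the state.
- ctrl.get_obs(): the state, without advancing time (a new reading comes with each control period).
- ctrl.snapshot(name): name is "scene" or "top" or "wrist"; returns a dict with "pixels" (400x640x3 uint8, red, green, blue), "K" (3x3 intrinsics, pixels), "R" (3x3) and "t" (3): a world point X has camera coordinates R X + t. Camera axes: x right, y down, z forward; pixel columns grow to the right and rows downward; lengths in m; the calibration is good to about 2 mm. A picture is of the moment at which its call begins. There is no depth.
- ctrl.hand_in(): hands the job in; it is judged then, once.
The state is a dict: "clock": time; "joints": joint angles; "qd": joint speeds; "effort": joint torques, N m; "tool_pos": TCP position; "ee_rot": TCP orientation; "wrist_force": force on the tool from outside, world axes, zero at the start; "torque": the same for the moment, N m; "opening": finger opening in m; "grasp_force": force on a finger pad.
Only numpy, scipy, OpenCV 4.12 (cv2) and the standard library are available. Lean on these libraries where they do the work, as an engineer would, in place of code of your own. Each camera call takes 0.05 s, during which the arm holds its last target. There are 200 camera calls.

## Task

The children want to look at the beads in the glass jar under the lamp, but the pencil cup is standing in front of it. Swap the two, so that the jar stands upright wholly on the coaster where the cup was and the cup wholly on the coaster where the jar was, keeping both upright all the while and setting them down gently, not dropping them. When both are in place, switch the lamp on by flipping the toggle on its base all the way over to the other side; leave everything else on the desk where it is.

Things in the scene. Friction and masses are not known exactly. Their poses are not given: they have to be found in the camera images.
- jar: closed clear glass jar with wooden beads inside (they are part of it) and a flat aluminium twist cap: round, 60 mm in diameter, glass up to 77 mm, cap 58 mm in diameter from 77 to 95 mm, 95 mm high in all, about 0.25 kg. Origin: centre of its underside; z up along its axis
- cup: empty white ceramic pencil cup, straight round wall, open at the top: 66 mm outside diameter, 100 mm high, wall 4 mm, about 0.25 kg. Origin: centre of its underside; z up along its axis
- coaster_jar: round flat cork coaster, 110 mm in diameter and 4 mm thick, fixed to the desk, on which the jar stands at the start (left or right side of the desk). Origin: centre of its underside, on the desk top
- coaster_cup: an identical round cork coaster, 110 mm in diameter and 4 mm thick, fixed to the desk, on which the cup stands at the start; the lamp stands just behind it (further from the robot). Origin: centre of its underside, on the desk top
- lamp: small white desk lamp, fixed: round base 140 mm in diameter, 18 mm thick; stem rising from x = +45 mm and leaning back; shade 92 mm wide, 165 to 275 mm high, all at x over +25 mm. Origin: centre of the base's underside; z up, x from switch to stem (away from the robot), y to the left. The toggle stands on the base's front part: pivot at x = -40, y = 0, z = 27 mm, on a block 26 x 40 mm, 28 mm high
- lamp_switch (a joint): angle of the lamp's toggle: 0 = off, leaning 0.5 rad towards the lamp's -y side (the robot's right); 1.0 = on, fully over, leaning 0.5 rad to the +y side (the robot's left). It stays where it is left; a light push moves it
- lamp_switch_tip (a point): centre of the round end of the black toggle lever, 45 mm from its pivot, in a 16 mm ball, 66 mm above the desk; it moves along the lamp's y axis by about 43 mm from off to on
- stapler: bystander: purple plastic stapler, 125 x 34 x 53 mm, lying between the two sides towards the back. Origin: centre of its underside, x along its length
- punch: bystander: small steel hole punch, 75 x 105 x 57 mm, at the left. Origin: centre of its underside
- eraser: bystander: flat eraser, 45 x 22 x 12 mm, near the robot in the middle. Origin: centre of its underside
- glue_stick: bystander: standing glue stick, 27 mm in diameter, 88 mm high, behind the jar's coaster. Origin: centre of its underside
- tape_roll: bystander: roll of clear tape lying flat, 72 mm in diameter, 18 mm high, behind the jar's coaster. Origin: centre of its underside
- ruler: bystander: wooden ruler lying flat, 200 x 30 x 4 mm, at the right. Origin: centre of its underside, x along its length
- sharpener: bystander: metal pencil sharpener, 26 x 16 x 13 mm, near the robot. Origin: centre of its underside
Things that resemble listed ones, but are neither listed nor needed, are in the scene too. Leave any red look-alike of the cup alone. Leave any pink look-alike of the lamp alone.

How it is judged:
By the outcome, as a careful person would: the job done as asked, in the order asked, and still so for the second after the job is handed in, with the robot touching nothing.
It also fails if it takes over 72 s, if anything falls off the work surface, if the arm or the gripper's body presses on something with over 40 N, if the wrist force passes 120 N, or if a joint passes its speed limit or range.

## Working session

There is one attempt and no reset: what is moved stays moved. The work goes in short steps, Python scripts to look and compute and a tool call to move; the robot and the scene stay as the last step left them, time stands still between calls to the robot, and variables do not carry over. Pictures are saved under pics/ and viewed, at most 10 in all, crops included, and the job is handed in when it is done.

Besides the shell and the picture viewer there is one more tool, called by a JSON object that holds its "op" and its "data", one argument or row to a line. jog_arm: Moves the arm, as the interface text tells. Its arguments: {"type":"object","properties":{"series":{"type":"array","items":{"type":"array","items":{"type":"number"}}},"gripper":{"type":"number"},"grip_force":{"type":"number"}},"required":["series"]}

```bash
mkdir -p pics
python3 - <<'E'
from workcell import ctrl
import cv2,numpy as np
for n in ("scene","top"):
    s=ctrl.snapshot(n); cv2.imwrite(f"pics/{n}0.png",s["pixels"][:,:,::-1]); print(n,s["K"].tolist(),np.round(-s["R"].T@s["t"],3),np.round(s["R"],2).tolist())
o=ctrl.get_obs(); print(o)
E
```

```text
scene [[464.5405801192363, 0.0, 321.271095632926], [0.0, 464.5405801192363, 195.56995094198402], [0.0, 0.0, 1.0]] [1.035 0.575 0.92 ] [[-0.74, 0.67, 0.01], [0.48, 0.55, -0.68], [-0.46, -0.5, -0.73]]
top [[408.7725731448686, 0.0, 317.36900404354594], [0.0, 408.7725731448686, 201.10678904161776], [0.0, 0.0, 1.0]] [ 0.326 -0.002  1.073] [[0.01, -1.0, 0.0], [-0.99, -0.01, -0.16], [0.16, 0.0, -0.99]]
{'clock': 0.1, 'joints': array([-1.19727636e+00,  5.27906149e-02,  1.40162817e+00, -1.51398123e-05,
        1.68861655e+00, -7.02925812e-02]), 'qd': array([-0.0010983 , -0.00216681, -0.00167524,  0.00063203,  0.00099488,
        0.00192243]), 'effort': array([ 2.14833679e-03, -3.82581604e+01, -3.60984707e+01,  1.31974073e-05,
        4.76341462e-03, -2.14992116e-05]), 'tool_pos': array([ 0.2253475 , -0.47387258,  0.23054533]), 'ee_rot': array([-3.06317141e+00, -6.91115630e-01,  3.65447561e-04]), 'wrist_force': array([0.30596878, 0.2894044 , 0.92547173]), 'torque': array([0.02924543, 0.06042943, 0.0423149 ]), 'grasp_force': 0.0, 'opening': 0.08529642874628526}
```

View pics/scene0.png

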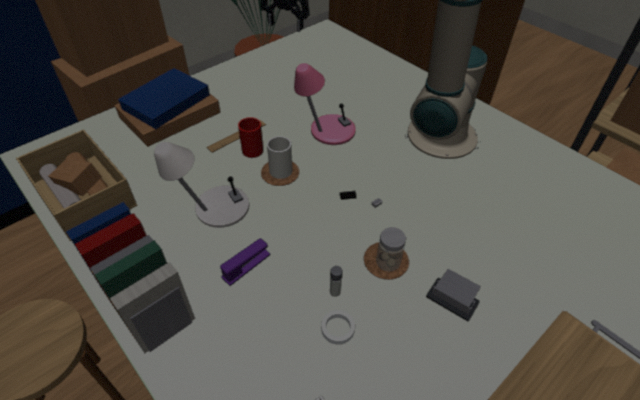

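View pics/top0.png

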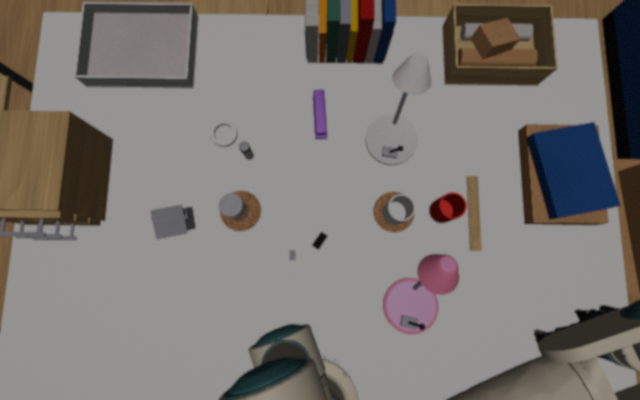

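The scene view shows the jar at (390,245), the white cup at (280,158), the white lamp at (222,205) with its toggle at (233,183), the red cup at (251,138) and the pink lamp at (333,128). In the top view the jar is at (235,208), the cup at (400,208), the lamp base at (391,139), the stapler at (320,113) and the eraser at (320,240).

```bash
cat > h.py <<'E'
import numpy as np,cv2
from scipy.optimize import least_squares
def ray(s,uv,z):
    uv=np.atleast_2d(uv).astype(float)
    d=np.c_[uv,np.ones(len(uv))]@np.linalg.inv(s["K"]).T@s["R"]
    c=-s["R"].T@s["t"]
    return c+d*((z-c[2])/d[:,2])[:,None]
def proj(s,X):
    p=np.atleast_2d(X)@s["R"].T+s["t"]; p=p@s["K"].T; return p[:,:2]/p[:,2:]
def circ(P,r):
    f=lambda c:np.hypot(P[:,0]-c[0],P[:,1]-c[1])-r
    q=least_squares(f,P[:,:2].mean(0),loss="soft_l1",f_scale=.002); return q.x,np.sqrt(np.mean(f(q.x)**2))
def tri(ss,uvs):
    A=[];b=[]
    for s,uv in zip(ss,uvs):
        c=-s["R"].T@s["t"]; d=ray(s,uv,0)[0]-c; d/=np.linalg.norm(d); M=np.eye(3)-np.outer(d,d); A.append(M);b.append(M@c)
    return np.linalg.lstsq(np.vstack(A),np.hstack(b),rcond=None)[0]
E
python3 - <<'E'
from workcell import ctrl
from h import *
S={n:ctrl.snapshot(n) for n in("scene","top")}
np.save("S.npy",S,allow_pickle=True)
win={"scene":{"J":(355,235,420,285),"C":(250,145,310,190)},"top":{"J":(210,185,270,238),"C":(365,185,420,238)}}
for n,s in S.items():
    hsv=cv2.cvtColor(s["pixels"],cv2.COLOR_RGB2HSV)
    m=cv2.inRange(hsv,(4,70,40),(18,255,255))
    for k,(a,b,c,d) in win[n].items():
        w=np.zeros_like(m);w[b:d,a:c]=m[b:d,a:c]
        w=cv2.morphologyEx(w,cv2.MORPH_OPEN,np.ones((2,2)))
        ct=max(cv2.findContours(w,0,cv2.CHAIN_APPROX_NONE)[0],key=cv2.contourArea)
        hu=cv2.convexHull(ct)[:,0]
        print(n,k,len(hu),circ(ray(s,hu,.004),.055))
T=S["top"]["pixels"];C=S["scene"]["pixels"]
f=lambda I,a,b,c,d:cv2.resize(I[b:d,a:c],(400,300),interpolation=cv2.INTER_CUBIC)
im=np.vstack([np.hstack([f(T,200,178,280,238),f(T,360,178,440,238)]),np.hstack([f(C,350,215,430,275),f(C,240,130,320,190)])])
cv2.imwrite("pics/crop1.png",np.clip(im[:,:,::-1]*1.6,0,255))
im=np.hstack([f(T,360,110,424,158),f(C,200,170,264,218)])
cv2.imwrite("pics/crop2.png",np.clip(im[:,:,::-1]*1.4,0,255))
E
```

```text
scene J 22 (array([0.47886544, 0.2088608 ]), np.float64(0.002065525745373498))
scene C 22 (array([ 0.48103013, -0.19479052]), np.float64(0.0020633168663244873))
top J 22 (array([0.47490942, 0.20261476]), np.float64(0.0027041364814756022))
top C 19 (array([ 0.47776605, -0.2062071 ]), np.float64(0.0024017528250224996))[ WARN:0@0.513] global loadsave.cpp:1063 imwrite_ Unsupported depth image for selected encoder is fallbacked to CV_8U.
```

View pics/crop1.png

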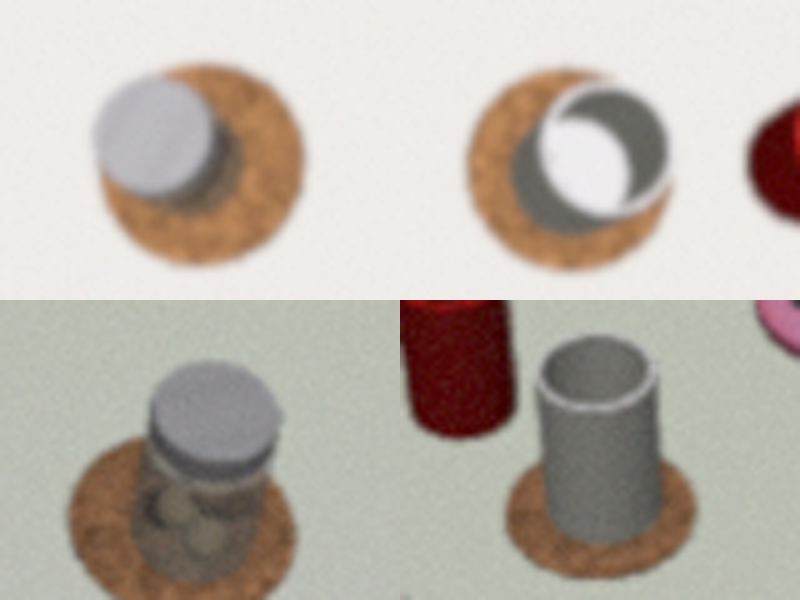

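View pics/crop2.png

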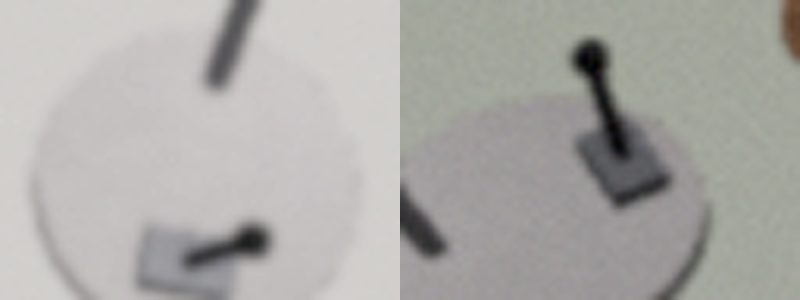

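The crops show the jar cap, cup rim, both coasters, and the toggle ball leaning right (top crop (253,240), scene crop (190,57)); I convert these by hand-picked ellipse extents plus rays.

Run:
```python
from h import *
S=np.load("S.npy",allow_pickle=True).item();T,C=S["top"],S["scene"]
o=lambda u,v,k,a,b:((u+.5)/k-.5+a,(v+.5)/k-.5+b)
np.set_printoptions(precision=4,suppress=True)
for n,t,c,z in[("jarcap",o(153,135,5,200,178),o(215,112,5,350,215),.099),("cuprim",o(204,151,5,360,178),o(197,72,5,240,130),.104),("tip",o(253,240,6.25,360,110),o(190,57,6.25*1.0,200,170),.066)]:
    print(n,ray(T,t,z)[0],ray(C,c,z)[0],"tri",tri([T,C],[t,c]))
for n,t in[("coastJ",o(202.5,165,5,200,178)),("coastC",o(169.5,169,5,360,178))]: print(n,ray(T,t,.004)[0])
# coasters & lamp by masks, wide windows
def fit(s,m,win,z,r):
    a,b,c,d=win;w=np.zeros_like(m);w[b:d,a:c]=m[b:d,a:c]
    w=cv2.morphologyEx(w,cv2.MORPH_OPEN,np.ones((3,3)))
    ct=max(cv2.findContours(w,0,cv2.CHAIN_APPROX_NONE)[0],key=cv2.contourArea)[:,0]
    P=ray(s,cv2.convexHull(ct)[:,0],z);c,e=circ(P,r)
    P=P[abs(np.hypot(*(P[:,:2]-c).T)-r)<.006];c,e=circ(P,r);return c,e,len(P)
for n,s,ws in(("scene",C,[(345,225,430,300),(245,140,315,195)]),("top",T,[(205,180,275,240),(362,180,424,240)])):
    hsv=cv2.cvtColor(s["pixels"],cv2.COLOR_RGB2HSV);m=cv2.inRange(hsv,(5,60,40),(18,255,255))
    for w in ws: print(n,fit(s,m,w,.004,.0565))
# lamp base edge profile
g=cv2.cvtColor(T["pixels"],cv2.COLOR_RGB2GRAY).astype(int)
print(T["pixels"][130,355:425:3].tolist())
# fit base: edges via Canny near guess, circle r=.07 at z=.018
e=cv2.Canny(cv2.GaussianBlur(T["pixels"],(3,3),0),15,40)
vv,uu=np.nonzero(e[105:175,355:430]);uv=np.c_[uu+355,vv+105];P=ray(T,uv,.018)
best=None
for it in range(6):
    c0=best if best is not None else ray(T,(391.5,138.5),.018)[0,:2]
    d=abs(np.hypot(*(P[:,:2]-c0).T)-.07);k=d<(.01 if it<3 else .004);best,er=circ(P[k],.07)
print("lamp base",best,er,k.sum())
# block faces: dark gray
print("block ctr",ray(T,o(187,260,6.25,360,110),.023), "stem foot",ray(T,o(217,82,6.25,360,110),.02))
from scipy.spatial.transform import Rotation as R
```

```text
jarcap [0.4767 0.2093 0.099 ] [0.4804 0.2124 0.099 ] tri [0.4774 0.2104 0.0944]
cuprim [ 0.4735 -0.2002  0.104 ] [ 0.4781 -0.1982  0.104 ] tri [ 0.4747 -0.2016  0.0996]
tip [ 0.6338 -0.2102  0.066 ] [ 0.633  -0.2099  0.066 ] tri [ 0.6334 -0.2099  0.0664]
coastJ [0.4757 0.203  0.004 ]
coastC [ 0.4789 -0.2022  0.004 ]
scene (array([0.4774, 0.2046]), np.float64(0.0029172533167974852), 20)
scene (array([ 0.4799, -0.2007]), np.float64(0.0028600165196051006), 19)
top (array([0.4805, 0.2043]), np.float64(0.002843775172659777), 15)
top (array([ 0.4813, -0.2051]), np.float64(0.002812896226317236), 17)
[[149, 147, 146], [149, 147, 145], [149, 148, 147], [149, 148, 146], [141, 139, 138], [140, 137, 138], [141, 137, 137], [140, 137, 137], [140, 138, 138], [140, 138, 138], [141, 138, 139], [142, 139, 139], [143, 140, 140], [144, 141, 142], [145, 142, 143], [144, 141, 141], [143, 140, 140], [144, 141, 141], [145, 141, 142], [145, 141, 142], [148, 146, 145], [149, 148, 146], [148, 148, 145], [149, 148, 145]]
lamp base [ 0.6721 -0.1964] 0.0021134084402774952 181
block ctr [[ 0.6377 -0.1909  0.023 ]] stem foot [[ 0.7184 -0.2057  0.02  ]]
```

Run:
```python
from h import *
S=np.load("S.npy",allow_pickle=True).item();T,C=S["top"],S["scene"]
np.set_printoptions(precision=3,suppress=True)
t=tri([T,C],[(440,270),(308,78)]);print("pink shade",t)
print("pink base",ray(T,(411,306),.018),ray(C,(333,128),.018))
print("red cup rim",tri([T,C],[(453,206),(250,124)]), ray(T,(453,206),.1))
print("stapler ends",ray(T,(319,91),.03),ray(T,(321,137),.03))
print("eraser,sharp,glue,tape,punch",ray(T,[(320,240),(292,255),(246,150),(225,135),(172,220)],.01)[:,:2])
print("white shade",tri([T,C],[(413,72),(172,157)]))
```

```text
pink shade [ 0.327 -0.255  0.216]
pink base [[ 0.238 -0.239  0.018]] [[ 0.248 -0.23   0.018]]
red cup rim [ 0.48  -0.329  0.095] [[ 0.48  -0.328  0.1  ]]
stapler ends [[ 0.802 -0.001  0.03 ]] [[ 0.672 -0.008  0.03 ]]
eraser,sharp,glue,tape,punch [[ 0.401 -0.009]
 [ 0.361  0.063]
 [ 0.64   0.193]
 [ 0.681  0.252]
 [ 0.448  0.379]]
white shade [ 0.763 -0.211  0.219]
```

{"op": "jog_arm", "data": {
  "series": [
    [2,0,5,0,0,0.18],
    [2,0,5,0,0,0.18],
    [2,0,5,0,0,0.18],
    [3,1,2,0,0,0.18],
    [3,2,0,0,0,0.18],
    [3,3,0,0,0,0.18],
    [3,4,0,0,0,0.05],
    [3,4,0,0,0,0],
    [2,4,0,0,0,0],
    [1.5,4,0,0,0,0]
  ],
  "gripper": 1,
  "grip_force": 30
}}

```text
clock: 1.45
tool_pos: [0.4711, -0.2527, 0.4008]
ee_rot: [-2.217, -2.225, 0.0]
wrist_force: [0.6, 0.9, 0.0]
opening: 0.0854
grasp_force: 0.0
```

{"op": "jog_arm", "data": {
  "series": [
    [0.4,3,-2,0,0,0],
    [0,2.2,-4,0,0,0],
    [0,0,-5,0,0,0],
    [0,0,-5,0,0,0],
    [0,0,-4,0,0,0],
    [0,0,-3,0,0,0],
    [0,0,0,0,0,0]
  ]
}}

```text
clock: 2.33
tool_pos: [0.4732, -0.2015, 0.1688]
ee_rot: [-2.214, -2.221, 0.003]
wrist_force: [0.3, -0.7, 0.7]
opening: 0.0854
grasp_force: 0.0
```

Run:
```python
from workcell import ctrl
import cv2
a=ctrl.snapshot("wrist")["pixels"];b=ctrl.snapshot("scene")["pixels"]
import numpy as np
im=np.hstack([cv2.resize(a,(400,250)),cv2.resize(b[0:250],(400,250))])
cv2.imwrite("pics/w1.png",np.clip(im[:,:,::-1].astype(float)*1.4,0,255).astype(np.uint8)); print(ctrl.get_obs()["tool_pos"])
```

```text
[ 0.4748005  -0.20233868  0.17250961]
```

View pics/w1.png

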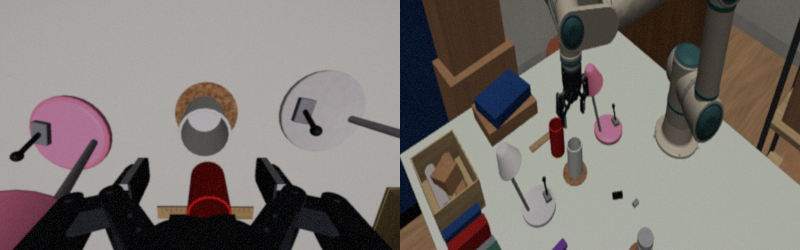

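The wrist view shows the cup centred between the fingers at (205,130), with the red cup behind it at (208,190). The scene view shows the gripper above the cup.

{"op": "jog_arm", "data": {
  "series": [
    [0,0,-3,0,0,0],
    [0,0,-3,0,0,0],
    [0,0,-2.5,0,0,0],
    [0,0,-2,0,0,0],
    [0,0,-0.7,0,0,0],
    [0,0,0,0,0,0],
    [0,0,0,0,0,0]
  ]
}}

```text
clock: 3.3
tool_pos: [0.4752, -0.2026, 0.0608]
ee_rot: [2.216, 2.223, 0.001]
wrist_force: [0.1, 0.1, -0.3]
opening: 0.0854
grasp_force: 0.0
```

{"op": "jog_arm", "data": {
  "series": [
    [0,0,0,0,0,0],
    [0,0,0,0,0,0],
    [0,0,0,0,0,0],
    [0,0,0,0,0,0],
    [0,0,0,0,0,0],
    [0,0,0,0,0,0],
    [0,0,0,0,0,0],
    [0,0,0,0,0,0]
  ],
  "gripper": -1,
  "grip_force": 30
}}

```text
clock: 4.3
tool_pos: [0.475, -0.2024, 0.0605]
ee_rot: [2.217, 2.224, 0.001]
wrist_force: [-0.3, 0.9, 5.7]
opening: 0.0665
grasp_force: 32.9
```

{"op": "jog_arm", "data": {
  "series": [
    [0,0,1,0,0,0],
    [0,0,2,0,0,0],
    [0,0,2,0,0,0],
    [0.5,2,0,0,0,0],
    [1,3,0,0,0,0],
    [1,3.5,0,0,0,0],
    [1,3.5,0,0,0,0],
    [1,3.5,0,0,0,0],
    [1,3,0,0,0,0],
    [0,1.5,0,0,0,0]
  ]
}}

```text
clock: 5.55
tool_pos: [0.5294, -0.0008, 0.1092]
ee_rot: [-2.216, -2.226, 0.0]
wrist_force: [-0.8, 0.0, -1.9]
opening: 0.0662
grasp_force: 34.3
```

{"op": "jog_arm", "data": {
  "series": [
    [0,0,0,0,0,0],
    [0,0,-1.5,0,0,0],
    [0,0,-1.5,0,0,0],
    [0,0,-1,0,0,0],
    [0,0,-0.5,0,0,0],
    [0,0,-0.3,0,0,0],
    [0,0,-0.2,0,0,0],
    [0,0,-0.1,0,0,0],
    [0,0,0,0,0,0]
  ]
}}

```text
clock: 6.68
tool_pos: [0.5296, -0.0021, 0.0585]
ee_rot: [2.218, 2.225, 0.0]
wrist_force: [-0.3, -0.5, -2.1]
opening: 0.0669
grasp_force: 34.3
```

{"op": "jog_arm", "data": {
  "series": [
    [0,0,-0.1,0,0,0],
    [0,0,-0.1,0,0,0],
    [0,0,0,0,0,0]
  ]
}}

```text
clock: 7.05
tool_pos: [0.5296, -0.0021, 0.0566]
ee_rot: [2.218, 2.225, 0.0]
wrist_force: [0.6, 0.2, 0.5]
opening: 0.0667
grasp_force: 34.4
```

{"op": "jog_arm", "data": {
  "series": [
    [0,0,0,0,0,0],
    [0,0,0,0,0,0],
    [0,0,0,0,0,0],
    [0,0,0,0,0,0],
    [0,0,0,0,0,0],
    [0,0,1,0,0,0],
    [0,0,2.5,0,0,0],
    [0,0,4,0,0,0],
    [0,0,4,0,0,0],
    [0,0,1,0,0,0]
  ],
  "gripper": 1
}}

```text
clock: 8.3
tool_pos: [0.5307, -0.0022, 0.1853]
ee_rot: [2.215, 2.221, 0.007]
wrist_force: [0.3, 1.5, -1.2]
opening: 0.0853
grasp_force: 0.0
```

{"op": "jog_arm", "data": {
  "series": [
    [-0.5,3,0,0,0,0],
    [-1,4,0,0,0,0],
    [-1,4,0,0,0,0],
    [-1,4,0,0,0,0],
    [-1,4,0,0,0,0],
    [-0.7,2,0,0,0,0],
    [0,0.2,0,0,0,0],
    [0,0,0,0,0,0],
    [0,0,0,0,0,0]
  ]
}}

```text
clock: 9.43
tool_pos: [0.4777, 0.2089, 0.1812]
ee_rot: [2.22, 2.223, -0.0]
wrist_force: [-1.3, 0.3, 0.6]
opening: 0.0855
grasp_force: 0.0
```

Down 13.9 cm to 0.042.

{"op": "jog_arm", "data": {
  "series": [
    [0,0.1,-3,0,0,0],
    [0,0,-3.5,0,0,0],
    [0,0,-3,0,0,0],
    [0,0,-2.5,0,0,0],
    [0,0,-1.5,0,0,0],
    [0,0,-0.4,0,0,0],
    [0,0,0,0,0,0],
    [0,0,0,0,0,0]
  ]
}}

```text
clock: 10.42
tool_pos: [0.4781, 0.211, 0.0434]
ee_rot: [2.217, 2.224, 0.003]
wrist_force: [0.5, -0.7, 0.4]
opening: 0.0855
grasp_force: 0.0
```

{"op": "jog_arm", "data": {
  "series": [
    [0,0,0,0,0,0],
    [0,0,0,0,0,0],
    [0,0,0,0,0,0],
    [0,0,0,0,0,0],
    [0,0,0,0,0,0],
    [0,0,0,0,0,0],
    [0,0,0,0,0,0],
    [0,0,0,0,0,0]
  ],
  "gripper": -1
}}

```text
clock: 11.42
tool_pos: [0.4777, 0.211, 0.0431]
ee_rot: [2.218, 2.225, 0.001]
wrist_force: [-2.1, -0.7, 6.2]
opening: 0.0589
grasp_force: 32.7
```

{"op": "jog_arm", "data": {
  "series": [
    [0,0,1,0,0,0],
    [0,0,2.5,0,0,0],
    [0,0,3.5,0,0,0],
    [0,0,3.5,0,0,0],
    [0,-1,3,0,0,0],
    [0,-3,0.5,0,0,0],
    [0,-4,0,0,0,0],
    [0,-4,0,0,0,0],
    [0,-4,0,0,0,0],
    [0,-4,0,0,0,0]
  ]
}}

```text
clock: 12.68
tool_pos: [0.477, 0.0096, 0.1823]
ee_rot: [-2.218, -2.225, 0.0]
wrist_force: [0.0, -0.1, -2.8]
opening: 0.0589
grasp_force: 33.1
```

{"op": "jog_arm", "data": {
  "series": [
    [0,-4,0,0,0,0],
    [0,-4,0,0,0,0],
    [0,-4,0,0,0,0],
    [0,-4,0,0,0,0],
    [0,-3,0,0,0,0],
    [0,-2,0,0,0,0],
    [0,-0.3,0,0,0,0],
    [0,0,0,0,0,0],
    [0,0,-1.5,0,0,0],
    [0,0,-2,0,0,0]
  ]
}}

```text
clock: 13.92
tool_pos: [0.4776, -0.2013, 0.1464]
ee_rot: [2.216, 2.226, 0.001]
wrist_force: [0.1, -0.3, -3.5]
opening: 0.059
grasp_force: 33.2
```

{"op": "jog_arm", "data": {
  "series": [
    [0,0,-2.5,0,0,0],
    [0,0,-2.5,0,0,0],
    [0,0,-2.5,0,0,0],
    [0,0,-1.5,0,0,0],
    [0,0,-0.7,0,0,0],
    [0,0,-0.3,0,0,0],
    [0,0,-0.2,0,0,0],
    [0,0,0,0,0,0]
  ]
}}

```text
clock: 14.92
tool_pos: [0.4777, -0.2023, 0.0458]
ee_rot: [2.218, 2.224, 0.001]
wrist_force: [-0.0, -0.8, -2.6]
opening: 0.0589
grasp_force: 33.1
```

{"op": "jog_arm", "data": {
  "series": [
    [0,0,-0.1,0,0,0],
    [0,0,-0.1,0,0,0],
    [0,0,0,0,0,0]
  ]
}}

```text
clock: 15.3
tool_pos: [0.4774, -0.2022, 0.0433]
ee_rot: [2.218, 2.225, 0.0]
wrist_force: [0.3, -0.0, -3.2]
opening: 0.0591
grasp_force: 33.1
```

{"op": "jog_arm", "data": {
  "series": [
    [0,0,-0.1,0,0,0],
    [0,0,0,0,0,0]
  ]
}}

```text
clock: 15.55
tool_pos: [0.4776, -0.2023, 0.0431]
ee_rot: [2.218, 2.224, 0.0]
wrist_force: [-3.3, 1.3, 6.2]
opening: 0.0593
grasp_force: 33.7
```

{"op": "jog_arm", "data": {
  "series": [
    [0,0,0,0,0,0],
    [0,0,0,0,0,0],
    [0,0,0,0,0,0],
    [0,0,0,0,0,0],
    [0,0,0,0,0,0],
    [0,0,1,0,0,0],
    [0,0,2.5,0,0,0],
    [0,0,4,0,0,0],
    [0,0,4,0,0,0],
    [0,0,2.5,0,0,0]
  ],
  "gripper": 1
}}

```text
clock: 16.8
tool_pos: [0.478, -0.2024, 0.1856]
ee_rot: [2.216, 2.222, 0.002]
wrist_force: [0.3, -0.1, 0.5]
opening: 0.0854
grasp_force: 0.0
```

{"op": "jog_arm", "data": {
  "series": [
    [0.5,3,0,0,0,0],
    [1,4,0,0,0,0],
    [1,4,0,0,0,0],
    [1,4,0,0,0,0],
    [1,3,0,0,0,0],
    [0.7,2,0,0,0,0],
    [0,0,0,0,0,0],
    [0,0,0,0,0,0]
  ]
}}

```text
clock: 17.8
tool_pos: [0.5293, -0.0027, 0.1827]
ee_rot: [2.218, 2.224, 0.0]
wrist_force: [-0.8, 0.3, -0.9]
opening: 0.0852
grasp_force: 0.0
```

Run:
```python
from workcell import ctrl
import cv2,numpy as np
a=ctrl.snapshot("wrist")["pixels"];b=ctrl.snapshot("scene")["pixels"]
im=np.hstack([cv2.resize(a,(400,250)),cv2.resize(b[80:330],(400,250))])
cv2.imwrite("pics/w2.png",np.clip(im[:,:,::-1].astype(float)*1.4,0,255).astype(np.uint8)); print(ctrl.get_obs()["tool_pos"])
```

```text
[ 0.52929687 -0.0029376   0.18256894]
```

View pics/w2.png

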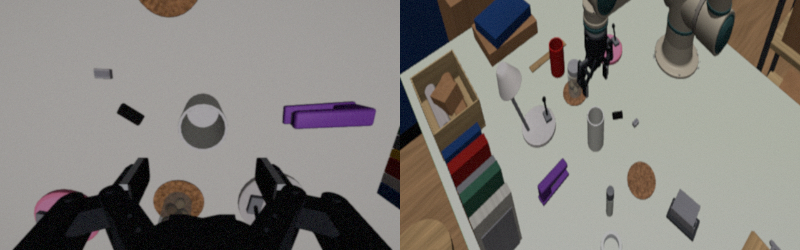

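The wrist view shows the cup upright between the fingers at (203,120) and the jar on the lamp-side coaster at (178,200). In the scene view the jar stands upright at (574,75).

{"op": "jog_arm", "data": {
  "series": [
    [0,0,-3,0,0,0],
    [0,0,-3.5,0,0,0],
    [0,0,-3,0,0,0],
    [0,0,-2,0,0,0],
    [0,0,-1,0,0,0],
    [0,0,0,0,0,0],
    [0,0,0,0,0,0]
  ]
}}

```text
clock: 18.77
tool_pos: [0.5301, -0.0024, 0.0585]
ee_rot: [2.217, 2.223, 0.002]
wrist_force: [0.5, 0.1, 0.6]
opening: 0.0855
grasp_force: 0.0
```

{"op": "jog_arm", "data": {
  "series": [
    [0,0,0,0,0,0],
    [0,0,0,0,0,0],
    [0,0,0,0,0,0],
    [0,0,0,0,0,0],
    [0,0,0,0,0,0],
    [0,0,0,0,0,0],
    [0,0,0,0,0,0],
    [0,0,0,0,0,0]
  ],
  "gripper": -1
}}

```text
clock: 19.77
tool_pos: [0.5301, -0.0022, 0.0586]
ee_rot: [2.217, 2.224, 0.002]
wrist_force: [-0.9, -0.1, 5.7]
opening: 0.0667
grasp_force: 33.4
```

{"op": "jog_arm", "data": {
  "series": [
    [0,0,1,0,0,0],
    [0,0,2,0,0,0],
    [0,0,2,0,0,0],
    [-0.5,2,0,0,0,0],
    [-1,3,0,0,0,0],
    [-1,3.5,0,0,0,0],
    [-1,3.5,0,0,0,0],
    [-1,3.5,0,0,0,0],
    [-0.8,3,0,0,0,0],
    [0,2.1,0,0,0,0]
  ]
}}

```text
clock: 21.02
tool_pos: [0.4745, 0.2059, 0.1061]
ee_rot: [-2.215, -2.226, 0.003]
wrist_force: [1.4, -0.3, -2.0]
opening: 0.0664
grasp_force: 34.3
```

{"op": "jog_arm", "data": {
  "series": [
    [0,0,0,0,0,0],
    [0,0,-1.5,0,0,0],
    [0,0,-1.5,0,0,0],
    [0,0,-0.7,0,0,0],
    [0,0,-0.4,0,0,0],
    [0,0,-0.2,0,0,0],
    [0,0,0,0,0,0]
  ]
}}

```text
clock: 21.9
tool_pos: [0.4766, 0.2039, 0.0646]
ee_rot: [2.218, 2.224, 0.001]
wrist_force: [0.5, 0.4, -2.3]
opening: 0.0665
grasp_force: 34.3
```

{"op": "jog_arm", "data": {
  "series": [
    [0,0,-0.1,0,0,0],
    [0,0,0,0,0,0]
  ]
}}

```text
clock: 22.15
tool_pos: [0.4765, 0.2039, 0.0635]
ee_rot: [2.218, 2.225, 0.0]
wrist_force: [0.0, -0.5, -2.6]
opening: 0.0664
grasp_force: 34.3
```

{"op": "jog_arm", "data": {
  "series": [
    [0,0,-0.1,0,0,0],
    [0,0,0,0,0,0]
  ]
}}

```text
clock: 22.4
tool_pos: [0.4766, 0.2039, 0.0626]
ee_rot: [2.218, 2.225, 0.001]
wrist_force: [0.7, -1.0, -0.1]
opening: 0.0663
grasp_force: 34.4
```

{"op": "jog_arm", "data": {
  "series": [
    [0,0,0,0,0,0],
    [0,0,0,0,0,0],
    [0,0,0,0,0,0],
    [0,0,0,0,0,0],
    [0,0,0,0,0,0],
    [0,0,1,0,0,0],
    [0,0,2.5,0,0,0],
    [0,0,4,0,0,0],
    [0,0,4,0,0,0],
    [0,0,2,0,0,0]
  ],
  "gripper": 1
}}

```text
clock: 23.65
tool_pos: [0.4772, 0.2041, 0.201]
ee_rot: [2.217, 2.223, 0.007]
wrist_force: [1.0, -0.6, -0.5]
opening: 0.0858
grasp_force: 0.0
```

{"op": "jog_arm", "data": {
  "series": [
    [1,-3,0,0,0,0],
    [1.5,-4,0,0,0,0],
    [1.5,-5,0,0,0,0],
    [2,-5,0,0,0,0],
    [2,-5,0,0,0,0],
    [2,-5,0,0,0,0],
    [2,-5,0,0,0,0],
    [2,-5,0,0,0,0],
    [1,-5,0,0,0,0],
    [0.7,-3.5,0,0,0,0]
  ],
  "gripper": -1
}}

```text
clock: 24.9
tool_pos: [0.6335, -0.2535, 0.1977]
ee_rot: [2.219, 2.223, 0.0]
wrist_force: [-0.0, 0.4, -0.2]
opening: 0.0001
grasp_force: 0.0
```

Run:
```python
from workcell import ctrl
import cv2,numpy as np
from h import *
w=ctrl.snapshot("wrist");s=ctrl.snapshot("scene");t=ctrl.snapshot("top")
o=ctrl.get_obs();print(o["tool_pos"],o["wrist_force"],o["opening"])
print("proj tcp in wrist",proj(w,o["tool_pos"]),"tip est",proj(w,[.6334,-.21,.066]),"coaster J top",proj(t,[.477,.204,.004]))
cv2.imwrite("pics/w3.png",np.clip(np.hstack([cv2.resize(w["pixels"],(400,250)),cv2.resize(s["pixels"][80:330],(400,250))])[:,:,::-1]*1.4,0,255).astype(np.uint8))
```

```text
[ 0.63320849 -0.25282676  0.19726538] [-0.47557563  1.00125771 -0.27853114] 0.00020905988877892794
proj tcp in wrist [[322.68540816 254.59523304]] tip est [[323.0925978  145.67853779]] coaster J top [[239.73537699 210.11420483]]
```

View pics/w3.png

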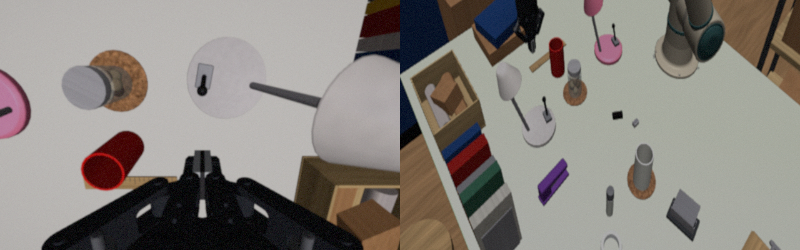

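The wrist view shows the toggle ball at (202,90), as predicted, with the lamp shade to the right at (360,110). The scene view shows the cup upright on the jar's coaster at (643,165) and the jar upright at (574,75).

{"op": "jog_arm", "data": {
  "series": [
    [0,0,-3,0,0,0],
    [0,0,-3.5,0,0,0],
    [0,0,-3,0,0,0],
    [0,0,-2.5,0,0,0],
    [0,0,-1.5,0,0,0],
    [0,0,-0.4,0,0,0],
    [0,0,0,0,0,0]
  ]
}}

```text
clock: 25.92
tool_pos: [0.6339, -0.2511, 0.0593]
ee_rot: [2.217, 2.224, 0.001]
wrist_force: [0.1, 0.4, -0.6]
opening: 0.0001
grasp_force: 0.0
```

{"op": "jog_arm", "data": {
  "series": [
    [0,1,0,0,0,0],
    [0,1,0,0,0,0],
    [0.1,1,0,0,0,0],
    [0.1,1,0,0,0,0],
    [0.1,0.8,0,0,0,0],
    [0.1,0.8,0,0,0,0],
    [0.1,0.6,0,0,0,0],
    [0,0.4,0,0,0,0],
    [0,0,0,0,0,0]
  ]
}}

```text
clock: 27.05
tool_pos: [0.638, -0.1872, 0.0576]
ee_rot: [2.218, 2.222, -0.004]
wrist_force: [1.7, -10.2, -4.0]
opening: 0.0
grasp_force: 4.8
```

{"op": "jog_arm", "data": {
  "series": [
    [0,-1,0,0,0,0],
    [0,-2,0,0,0,0],
    [0,-3,0,0,0,0],
    [0,0,3,0,0,0],
    [0,0,4,0,0,0],
    [0,-1,4,0,0,0],
    [0,-3,4,0,0,0],
    [-1,-5,0,0,0,0],
    [-1,-5,0,0,0,0],
    [0,0,0,0,0,0]
  ]
}}

```text
clock: 28.3
tool_pos: [0.6163, -0.3899, 0.2073]
ee_rot: [-2.224, -2.218, 0.001]
wrist_force: [0.5, 1.0, -0.5]
opening: -0.0001
grasp_force: 0.0
```

Run:
```python
from workcell import ctrl
from h import *
s=ctrl.snapshot("scene");t=ctrl.snapshot("top")
f=lambda I,a,b,c,d:cv2.resize(I[b:d,a:c],(400,300),interpolation=cv2.INTER_CUBIC)
T,C=t["pixels"],s["pixels"]
im=np.vstack([np.hstack([f(T,200,178,280,238),f(T,360,120,480,210)]),np.hstack([f(C,350,215,430,275),f(C,200,130,320,220)])])
cv2.imwrite("pics/fin.png",np.clip(im[:,:,::-1]*1.5,0,255).astype(np.uint8))
np.save("F.npy",{"scene":s,"top":t},allow_pickle=True)
print("expected tip off/on top",proj(t,[[.6334,-.21,.066],[.6407,-.1675,.066]]),"scene",proj(s,[[.6334,-.21,.066],[.6407,-.1675,.066]]))
```

```text
expected tip off/on top [[399.96855627 148.12368287]
 [383.28912715 145.15655857]] scene [[229.82981519 178.7514349 ]
 [236.96748669 189.00282869]]
```

View pics/fin.png

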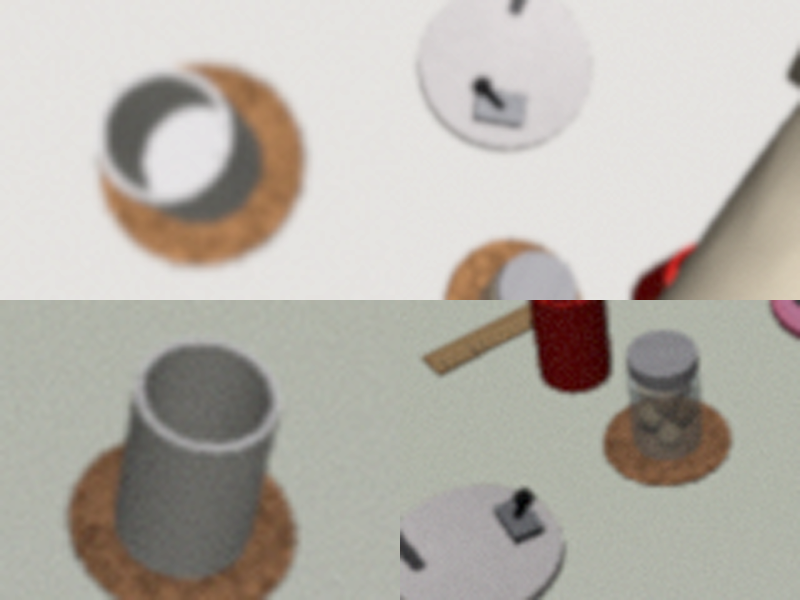

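The cup stands inside its coaster (top crop centre (170,140)), the jar inside the other (scene crop (663,395)), and the toggle ball has moved left (top crop (484,88)). I'll measure the ball position precisely.

Run:
```python
from h import *
A=np.load("S.npy",allow_pickle=True).item();F=np.load("F.npy",allow_pickle=True).item()
def ball(s,u,v):
    g=cv2.cvtColor(s["pixels"],cv2.COLOR_RGB2GRAY)
    k=cv2.GaussianBlur(255.-g,(0,0),2.2)[v-4:v+5,u-4:u+5]
    j=np.unravel_index(k.argmax(),k.shape);w=np.clip(k-k.max()+15,0,None);Y,X=np.mgrid[v-4:v+5,u-4:u+5]
    return (X*w).sum()/w.sum(),(Y*w).sum()/w.sum()
r=[]
for D,p,q in((A,(400,148),(230,179)),(F,(385,146),(236,189))):
    b=[ball(D["top"],*p),ball(D["scene"],*q)];x=tri([D["top"],D["scene"]],b);r.append(x);print(np.round(b,1).tolist(),x.round(4))
print(r[1]-r[0],np.linalg.norm((r[1]-r[0])[:2]))
```

```text
[[398.2, 148.8], [230.4, 180.1]] [ 0.6333 -0.2068  0.0628]
[[385.5, 147.4], [235.7, 191.2]] [ 0.6401 -0.1761  0.0504]
[ 0.00683015  0.03064309 -0.01243589] 0.031395061522508046
```

Run:
```python
from h import *
F=np.load("F.npy",allow_pickle=True).item();A=np.load("S.npy",allow_pickle=True).item()
f=lambda I,a,b:cv2.resize(I[b:b+24,a:a+32],(400,300),interpolation=cv2.INTER_CUBIC)
im=np.vstack([np.hstack([f(D["top"]["pixels"],376,136),f(D["scene"]["pixels"],220,174)]) for D in(A,F)])
cv2.imwrite("pics/z.png",np.clip(im[:,:,::-1]*1.5,0,255).astype(np.uint8))
```

```text
(no output)
```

View pics/z.png

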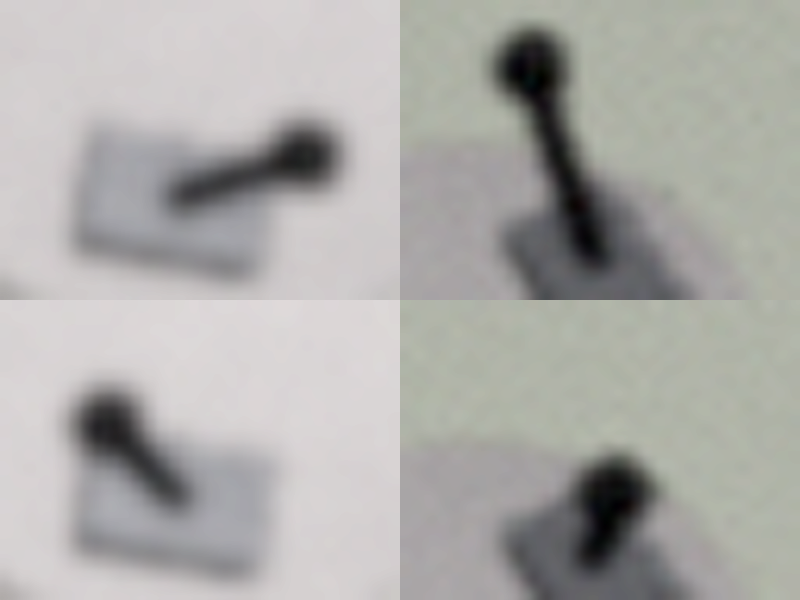

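The ball moved from (304,153) to (106,122) in the top crops, and from (130,65) to (213,190) in the scene crops.

Run:
```python
from h import *
F=np.load("F.npy",allow_pickle=True).item();s=[F["top"],F["scene"]]
o=lambda u,v,a,b:((u+.5)/12.5-.5+a,(v+.5)/12.5-.5+b)
a=tri(s,[o(304,153,376,136),o(130,65,220,174)]);b=tri(s,[o(106,122,376,136),o(213,190,220,174)])
print(a,b,b-a,np.linalg.norm((b-a)[:2]))
```

```text
[ 0.63377029 -0.20929286  0.06696145] [ 0.64057562 -0.16949453  0.06530506] [ 0.00680533  0.03979833 -0.00165639] 0.04037598104958708
```

I measure 40.4 mm of the 43 mm travel, which is nearly over; I'll give it one more gentle push to be sure it is at its stop.

{"op": "jog_arm", "data": {
  "series": [
    [1,5,0,0,0,0],
    [1,5,0,0,0,0],
    [0.1,3.5,-2,0,0,0],
    [0,0,-4,0,0,0],
    [0,0,-4,0,0,0],
    [0,0,-3,0,0,0],
    [0,0,-1.5,0,0,0],
    [0,0,-0.4,0,0,0],
    [0,0,0,0,0,0]
  ]
}}

```text
clock: 29.52
tool_pos: [0.6401, -0.2502, 0.0607]
ee_rot: [2.216, 2.224, 0.001]
wrist_force: [-0.1, 0.0, 0.3]
opening: -0.0001
grasp_force: 0.0
```

{"op": "jog_arm", "data": {
  "series": [
    [0,1,0,0,0,0],
    [0,1.5,0,0,0,0],
    [0.1,1.5,0,0,0,0],
    [0.1,1,0,0,0,0],
    [0,0.5,0,0,0,0],
    [0,0,0,0,0,0],
    [0,0,0,0,0,0]
  ]
}}

```text
clock: 30.4
tool_pos: [0.6414, -0.1956, 0.0593]
ee_rot: [2.218, 2.224, -0.0]
wrist_force: [-0.1, -0.1, 0.3]
opening: 0.0004
grasp_force: 0.0
```

{"op": "jog_arm", "data": {
  "series": [
    [0,0.4,0,0,0,0],
    [0,0.3,0,0,0,0],
    [0,0.1,0,0,0,0],
    [0,0,0,0,0,0]
  ]
}}

```text
clock: 30.9
tool_pos: [0.6414, -0.1877, 0.0593]
ee_rot: [2.218, 2.224, -0.001]
wrist_force: [-0.5, -3.3, -1.3]
opening: -0.0001
grasp_force: 1.7
```

{"op": "jog_arm", "data": {
  "series": [
    [0,0.2,0,0,0,0],
    [0,0,0,0,0,0]
  ]
}}

```text
clock: 31.15
tool_pos: [0.6413, -0.1872, 0.0593]
ee_rot: [2.218, 2.221, -0.003]
wrist_force: [0.4, -8.2, -2.1]
opening: -0.0002
grasp_force: 4.6
```

The tool stopped at the same y (-0.187) as before, and a further 2 mm of commanded travel only raised the force, so the toggle is at its hard stop. I'll back off.

{"op": "jog_arm", "data": {
  "series": [
    [0,-1,0,0,0,0],
    [0,-2,0,0,0,0],
    [0,-3,0,0,0,0],
    [0,0,3,0,0,0],
    [0,0,4,0,0,0],
    [0,-1,4,0,0,0],
    [0,-2,3,0,0,0],
    [0,0,0,0,0,0],
    [0,0,0,0,0,0]
  ]
}}

```text
clock: 32.28
tool_pos: [0.641, -0.2751, 0.1976]
ee_rot: [-2.217, -2.223, 0.001]
wrist_force: [0.3, 0.3, -1.6]
opening: 0.0003
grasp_force: 0.0
```

```bash
python3 -c "
from workcell import ctrl
print(ctrl.get_obs()['wrist_force']); print(ctrl.hand_in())"
```

```text
[ 0.30784884  0.28621672 -1.58770735]
the job is handed in; nothing more can be done
None
```

The jar and cup are swapped, each upright and wholly on the other's coaster, the lamp toggle is pushed over to its stop on the "on" side, and the job was handed in at about 32 s; hand-in returned no verdict.

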